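# Turn a card-file drawer that went in backwards

### The arm

A 6-joint arm with a two-finger parallel gripper is mounted at the origin on a cart in front of the work surface, level with it; the furniture and walls round the work are solid. World frame = base frame: x ahead of the robot, y to its left, z up, the work surface at z = 0. Lengths are in m, angles in rad, forces in N, time in s.
With the tool pointing down it reaches from about 0.275 to 0.75 m from the base axis. Payload 10.2 kg.
Tool frame: the origin (TCP) lies on the centre line of the jaws, within the pads' length; the fingertips stand 11 mm ahead of it and the grasp point (between the pads) lies 8 mm behind it; z points along the fingers, y is the line along which they close (so a half turn about z gives the same grasp; the last joint's range is limited). The gripper opens to 85 mm and grips with 20 to 120 N. Pads are 22 mm wide; open, the fingers measure 114 mm over their backs; the gripper's body (76 mm by 85 mm) begins 54 mm behind the grasp point. The pads swing forward as they close: fully open they stand 13 mm farther back than shut.
Start: joints at [1.003, 0.313, 1.498, -0, 1.331, -0.223], TCP at [0.177, 0.494, 0.242] pointing down, gripper open.
Joint ranges: [-2.94, 2.94], [-0.97, 2.17], [0.19, 2.56], [-1.23, 4.37], [0.02, 3.11], [-2.88, 2.88]. Speed limits (rad/s): [2.39, 2.39, 3.01, 3.14, 3.14, 3.14].

### API

Orientations are given as a rotation vector (axis times angle).
In Python, from workcell import arm gives the robot as it stands. The module is installed in compiled form; this text tells all that it offers.
- The arm moves only by the tool drive_tool, never from a script. Its arguments are lists of equal length, an entry for each row: "xyz": the shift along the tool's x, y, z in cm, a list of three; "turn": the turn about the tool's z in degrees; "hand": the closure, from 0 (fully open) to 1 (shut). In form: {"xyz": [[x, y, z], ...], "turn": [turn, ...], "hand": [hand, ...]}. A call has 1 to 5 rows; each row is the pose to reach, as a shift and turn from the pose commanded when the call began, along the tool's axes at that moment; what a row does not reach only later rows make up. A row lasts 1/8 s, in which the tool goes at most 62.5 mm and 10.7 degrees, less where a joint would pass 70% of its speed; a pose out of reach is approached as far as the arm can. A call with a gripper value outside its range is refused whole. The fingers move at their own pace and stop on an object; the grip force is fixed at half the most. Time passes only in rows, so rows that repeat a pose let the fingers close. It gives the time, the measured TCP pose, the force, the opening and the grip force at its end, in the units of the state.
- arm.state(): the state, without advancing time (a new reading comes with each control period).
- arm.camera(name): name is "scene" or "side" or "wrist"; returns (picture, depth): 400x640x3 uint8, red, green, blue; 400x640 float32, m along the optical axis (not along the pixel's ray), 0 where there is no reading.
- arm.camera_info(name): a dict with "intrinsics" (3x3 intrinsics, pixels), "pose" (4x4, takes a point from camera to world coordinates); the wrist camera has in their place "hand_eye" (4x4, takes a point from camera to tool coordinates, whose origin is the TCP and whose axes are the flange's). Camera axes: x right, y up, looking along -z (the intrinsics and any distortion apply to the point x, -y, -z); pixel columns grow to the right and rows downward; lengths in m; the calibration is good to about 2 mm. A picture is of the moment at which its call begins: read the wrist's pose just before it. camera_info takes no time and is no camera call.
- arm.job_done(): hands the job in; it is judged then, once.
The state is a dict: "t": time; "joint_positions": joint angles; "joint_velocities": joint speeds; "effort": joint torques, N m; "eef_pos": TCP position; "tcp_rot": TCP orientation; "force": force on the tool from outside, world axes, zero at the start; "moment": the same for the moment, N m; "opening": finger opening in m; "grasp_force": force on a finger pad.
Only numpy, scipy, OpenCV 4.12 (cv2) and the standard library are available. Lean on these libraries where they do the work, as an engineer would, in place of code of your own. Each camera call takes 0.05 s, during which the arm holds its last target. There are 200 camera calls.

### The job

One of the two grey card-file cases has its drawer in back to front, so it sticks out with its plain end towards you. Draw that drawer right out with its pack of cards in it, turn it round, and slide it back fully home, so that its knob points out of the mouth and it has dropped flat behind the sill, like the drawer in the other case. Keep the drawer upright all the time so that the cards stay in, and leave the other things on the desk where they are.

Things in the scene. Friction and masses are not known exactly. Their poses are not given: they have to be found in the camera images.
- case: Fixed grey steel card-file case, 118 deep (x) x 76 wide (y) x 54 mm high. Origin: centre of its underside, on the desk. Only its -x face is open (mouth, x=-59 mm, towards the robot). Inside 69 mm wide; floor 7 mm, roof 50 mm above the desk; back wall at x=+55. A stop sill crosses the mouth's bottom (x -59 to -55, top 11 mm above the desk). At home the drawer lies on the floor behind it, 6 mm play.
- other_case: Fixed twin of the case, same size and axes, whose drawer is already home the right way round: its knob sticks out 22 mm from the drawer's front. Nothing is to be done here. It may stand to the left or right of the case.
- drawer: Loose bare-aluminium open tray, 104 long (x) x 63 wide (y) x 30 mm high, walls 2.3, floor 2.5, 0.16 kg plus cards. Origin: centre of its underside. Its -x end is the front with label frame and knob, +x end plain. At the start the knob is inside the case, the plain end 38-48 mm out of the mouth and about 4 degrees up, leaning on the sill. Gripped from above across its width.
- knob (a point): Centre of the outer face of the drawer's knob: steel, 15 mm in diameter, on a thin stem; 22 mm out from the drawer's front face (drawer x = -74 mm), 11.5 mm above the drawer's underside.
- tail (a point): Centre of the drawer's plain end face (drawer x = +52 mm, 15 mm above its underside).
- cards: Banded pack of cards, 57 x 91 x 17 mm, 0.07 kg, lying loose and flat in the drawer with its 91 mm along the drawer, a few mm of play. Origin: centre of its underside.
- eraser: Eraser 23 x 58 x 13 mm lying on top of the other case. Origin: centre of its underside.
- stamp: Wooden hand stamp 27 x 48 x 66 mm standing behind the cases. Origin: centre of its underside.
- tape: Roll of brown tape, 92 mm across, 48 mm high, lying flat left of the cases. Origin: centre of its underside.
- staples: Small carton 40 x 78 x 30 mm right of the cases. Origin: centre of its underside.
- clips: Round tub of paper clips, 62 mm across, 36 mm high, behind the cases at the left. Origin: centre of its underside.
- pen: Pen 145 mm long, 9 mm thick, on the desk at the front left. Origin: centre of its underside.
- stapler: Stapler 34 x 139 x 52 mm at the left. Origin: centre of its underside.
Things that resemble listed ones, but are neither listed nor needed, are in the scene too. What is shaped like the case but orange is not meant.

How it is judged:
On the way:
1. the drawer is drawn wholly out of the case, knob included ((x of knob in the frame of case below -0.06 m or z of knob in the frame of case above 0.06 m) and (x of tail in the frame of case below -0.06 m or z of tail in the frame of case above 0.06 m)), for 0.1 s.
At the end, for the whole second after the job is handed in: Drawer home in the case: knob out of the mouth, plain end within 9 mm of the back wall, underside flat on the floor behind the sill (within 1.8 mm and 0.03 rad), within 6 mm of the middle line, the cards lying flat in it, all at rest (x of knob in the frame of case below -0.065 m and x of tail in the frame of case above 0.046 m and y of drawer in the frame of case between -0.006 and 0.006 m and z of drawer in the frame of case below 0.0088 m and angle between drawer's own z axis and vertical below 0.03 rad and distance between cards and drawer below 0.02 m and angle between cards's own z axis and vertical below 0.12 rad and linear speed of drawer below 0.01 m/s and linear speed of cards below 0.02 m/s); the robot touches nothing.
It fails at once if the drawer is tipped by more than 35 degrees (angle between drawer's own z axis and vertical above 0.61 rad).
It fails at once if the cards leave the drawer (distance between cards and drawer above 0.04 m).
It fails at once if another thing on the desk is moved by more than 40 mm (distance of any of eraser, stamp, tape, staples, clips, pen, stapler from where it was at the start of the episode above 0.04 m).
It also fails if it takes over 58 s, if anything falls off the work surface, if the arm or the gripper's body presses on something with over 40 N, if the wrist force passes 120 N, or if a joint passes its speed limit or range.

## Working session

There is one attempt and no reset: what is moved stays moved. The work goes in short steps, Python scripts to look and compute and a tool call to move; the robot and the scene stay as the last step left them, time stands still between calls to the robot, and variables do not carry over. Pictures are saved under pics/ and viewed, at most 10 in all, crops included, and the job is handed in when it is done.

Besides the shell and the picture viewer there is one more tool, called as a command line: name --pt "numbers of a row" for each row, then --argument value for the rest. drive_tool: Moves the arm, as the interface text tells. Its arguments: {"type":"object","properties":{"xyz":{"type":"array"},"turn":{"type":"array"},"hand":{"type":"array"}},"required":["xyz","turn","hand"]}

```bash
mkdir -p pics; cat > h.py <<'E'
import numpy as np, cv2
from scipy.spatial.transform import Rotation as R
from workcell import arm
def cloud(name):
    s=arm.state(); im,d=arm.camera(name); ci=arm.camera_info(name); K=np.array(ci["intrinsics"])
    if "pose" in ci: T=np.array(ci["pose"])
    else:
        W=np.eye(4); W[:3,:3]=R.from_rotvec(s["tcp_rot"]).as_matrix(); W[:3,3]=s["eef_pos"]; T=W@np.array(ci["hand_eye"])
    v,u=np.mgrid[0:d.shape[0],0:d.shape[1]]
    x=(u-K[0,2])/K[0,0]*d; y=(v-K[1,2])/K[1,1]*d
    P=np.stack([x,-y,-d],-1)@T[:3,:3].T+T[:3,3]; P[d==0]=np.nan
    return im,d,P
def save(im,n): cv2.imwrite('pics/'+n,im[...,::-1])
E
python3 - <<'E'
from h import *
for n in("scene","side","wrist"):
    im,d,P=cloud(n); save(im,n+'0.png'); np.savez(n+'0.npz',im=im,P=P); print(n,{k:np.round(v,3).tolist() if not isinstance(v,(str,dict)) else v for k,v in arm.camera_info(n).items()})
s=arm.state(); print({k:np.round(v,3) for k,v in s.items()})
a=cv2.imread('pics/scene0.png');
E
```

```text
scene {'intrinsics': [[361.835, 0.0, 316.301], [0.0, 361.835, 204.21], [0.0, 0.0, 1.0]], 'pose': [[0.711, 0.503, -0.492, -0.02], [-0.703, 0.504, -0.501, -0.587], [-0.004, 0.702, 0.712, 0.95], [0.0, 0.0, 0.0, 1.0]]}
side {'intrinsics': [[408.483, 0.0, 321.414], [0.0, 408.483, 196.042], [0.0, 0.0, 1.0]], 'pose': [[-0.959, 0.179, -0.22, 0.314], [-0.284, -0.599, 0.749, 0.964], [0.002, 0.781, 0.625, 0.861], [0.0, 0.0, 0.0, 1.0]]}
wrist {'intrinsics': [[305.389, 0.0, 319.816], [0.0, 305.389, 196.917], [0.0, 0.0, 1.0]], 'hand_eye': [[0.0, 0.959, 0.284, 0.071], [1.0, -0.0, -0.001, -0.002], [-0.0, 0.284, -0.959, -0.132], [0.0, 0.0, 0.0, 1.0]]}
{'t': np.float64(0.15), 'joint_positions': array([ 1.003,  0.313,  1.498, -0.   ,  1.331, -0.223]), 'joint_velocities': array([-0.001, -0.004, -0.001,  0.001,  0.001, -0.   ]), 'effort': array([ 2.0000e-03, -4.1237e+01, -2.5980e+01, -0.0000e+00,  3.0000e-03,
        0.0000e+00]), 'eef_pos': array([0.177, 0.494, 0.242]), 'tcp_rot': array([-5.390e-01, -3.095e+00,  1.000e-03]), 'force': array([-0.271,  0.149,  0.208]), 'moment': array([-0.049,  0.015,  0.012]), 'grasp_force': np.float64(0.0), 'opening': np.float64(0.085)}
```

View pics/scene0.png

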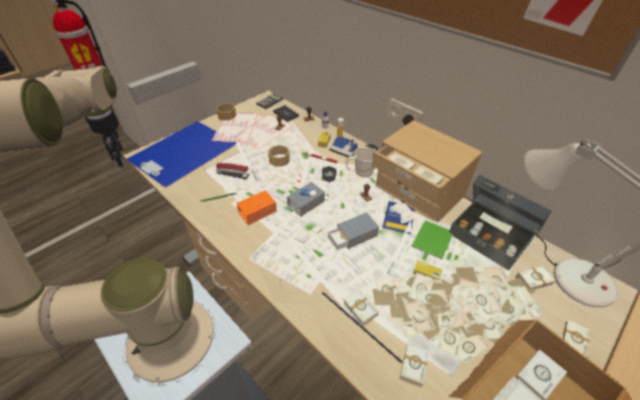

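View pics/side0.png

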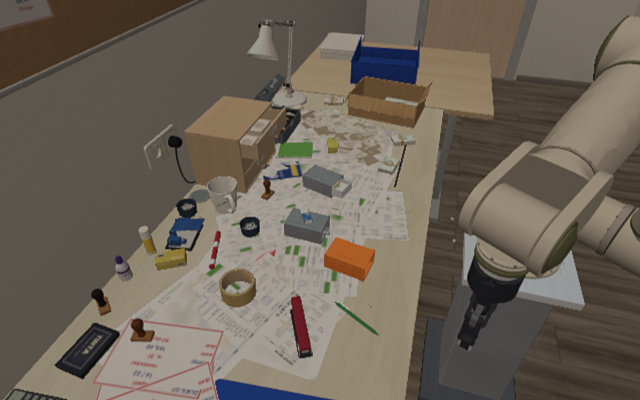

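The scene view shows the case with its drawer sticking out at about (357,232). The twin, with the eraser on top, is at (305,198), and the orange decoy is at (257,207). In the side view they are at (325,182), (307,223) and (350,257).

```bash
python3 - <<'E'
from h import *
for n,c in(("scene",(357,232)),("side",(325,182))):
    P=np.load(n+'0.npz')['P']; im=np.load(n+'0.npz')['im']
    q=P[c[1],c[0]]; print(n,q.round(3))
    m=(np.linalg.norm(P[...,:2]-q[:2],axis=-1)<0.14)
    h=np.histogram(P[m][:,2],bins=np.arange(-.01,.09,.005)); print(h[0])
    t=m&(abs(P[...,2]-.054)<.006); X=P[t][:,:2].astype(np.float32)
    r=cv2.minAreaRect(X); print('top',r,len(X),P[t][:,2].mean())
    t=m&(P[...,2]>.015)&(P[...,2]<.045); X=P[t]; print('mid',X.min(0).round(3),X.max(0).round(3))
    t=m&(P[...,2]>.025); X=P[t]; print('all',X.min(0).round(3),X.max(0).round(3))
E
```

```text
scene [ 0.604 -0.137  0.052]
[   2 1086 2002  106   37   49   49  127  126   63   56   50  504  124
    0    0    0    0    0]
top ((0.6277188062667847, -0.12063057720661163), (0.08069070428609848, 0.119618259370327), 73.47913360595703) 658 0.053396861027681486
mid [ 0.526 -0.174  0.015] [ 0.673 -0.064  0.045]
all [ 0.527 -0.174  0.025] [ 0.697 -0.064  0.059]
side [ 0.609 -0.083  0.051]
[   9  888 1125   67   40   66   58  135   95   74   63   71  406   34
    0    0    0    0    0]
top ((0.6286707520484924, -0.11629372090101242), (0.08219830691814423, 0.12073659151792526), 72.29438781738281) 483 0.0524358547154045
mid [ 0.527 -0.144  0.015] [ 0.697 -0.057  0.045]
all [ 0.528 -0.168  0.025] [ 0.696 -0.057  0.058]
```

```bash
cat >> h.py <<'E'
def rel(xyz,head):
    "shift (cm, tool axes) and turn (deg) to a TCP at xyz with tool-x heading head (deg)"
    s=arm.state(); M=R.from_rotvec(s["tcp_rot"]).as_matrix(); h0=np.degrees(np.arctan2(M[1,0],M[0,0]))
    return (100*M.T@(np.array(xyz)-s["eef_pos"])).round(2),round(-((head-h0+180)%360-180),2),round(h0,2)
E
python3 -c "
from h import *
print(rel([.552,-.095,.2],163))"
```

```text
(array([-55.16, -42.77,   4.22]), np.float64(-2.75), np.float64(160.25))
```

drive_tool --pt "-5 -4 0" --pt "-10 -8 0" --pt "-15 -12 0" --pt "-20 -16 0" --pt "-25 -19.5 0" --turn '[0,0,0,0,0]' --hand '[0,0,0,0,0]'

```text
t: 0.78
eef_pos: [0.3447, 0.2281, 0.2424]
tcp_rot: [0.539, 3.095, 0.0]
force: [0.1, 0.4, 0.4]
opening: 0.0853
grasp_force: 0.0
```

drive_tool --pt "-5 -4 0" --pt "-10 -8 0" --pt "-15 -12 1" --pt "-20 -16 2" --pt "-25 -20 3" --turn '[0,0,-2.7,-2.7,-2.7]' --hand '[0,0,0,0,0]'

```text
t: 1.4
eef_pos: [0.5075, -0.0365, 0.2134]
tcp_rot: [0.466, 3.107, 0.0]
force: [1.3, 1.3, -0.0]
opening: 0.0855
grasp_force: 0.0
```

drive_tool --pt "-4 -3 1" --pt "-5.2 -3.3 1.2" --pt "-5.2 -3.3 1.2" --pt "-5.2 -3.3 1.2" --turn '[0,0,0,0]' --hand '[0,0,0,0]'

```text
t: 1.9
eef_pos: [0.5463, -0.0801, 0.2022]
tcp_rot: [0.464, 3.107, 0.0]
force: [-0.4, 0.6, -0.3]
opening: 0.0855
grasp_force: 0.0
```

```bash
python3 - <<'E'
from h import *
im,d,P=cloud("wrist"); save(im,'w1.png'); np.savez('w1.npz',im=im,P=P); s=arm.state(); print(s['t'],s['eef_pos'],s['joint_positions'].round(2)); print(rel([.552,-.095,.2],163))
E
```

```text
1.95 [ 0.54636228 -0.08010941  0.20238932] [-0.36  0.4   1.47  0.    1.26 -1.63]
(array([-0.97, -1.26,  0.24]), np.float64(0.03), np.float64(163.03))
```

View pics/w1.png

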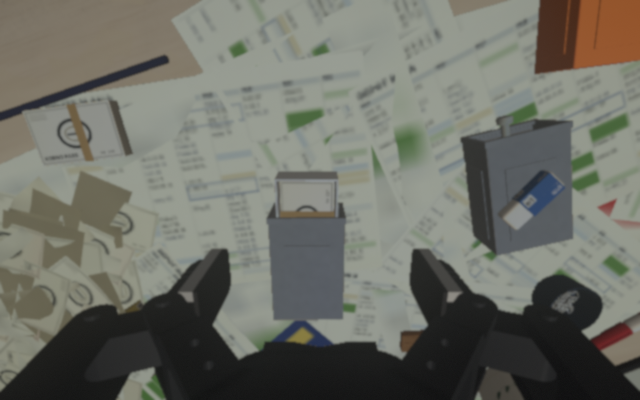

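The wrist view shows the case roof at about (307,265), with the drawer's plain end and the cards at (307,193). The twin with its eraser is at (520,185). I'll fit both from this cloud.

```bash
cat >> h.py <<'E'
def rect(X):
    r=cv2.minAreaRect(X[:,:2].astype(np.float32)); return np.array(r[0]).round(4),np.array(r[1]).round(4),round(r[2],2)
E
python3 - <<'E'
from h import *
P=np.load('w1.npz')['P'];im=np.load('w1.npz')['im']
c=np.array([.628,-.1185]); m=np.linalg.norm(P[...,:2]-c,axis=-1)<.13
u=np.arange(640)[None,:]; v=np.arange(400)[:,None]
m&=(u>255)&(u<360)&(v>160)&(v<325)
t=m&(abs(P[...,2]-.053)<.004)&(v>205); print('roof',rect(P[t]),P[t][:,2].mean(),t.sum())
print('left/right/near roof edges px', np.where(t.any(0))[0][[0,-1]],np.where(t.any(1))[0][[0,-1]])
y=np.radians(-17); ax=np.array([np.cos(y),np.sin(y)]); ay=np.array([-ax[1],ax[0]])
Q=P-np.array([.628,-.1185,0]); A=Q[...,:2]@ax; B=Q[...,:2]@ay
for vv in range(168,222,3):
    r=np.where(m[vv]&(P[vv,:,2]>.012))[0]
    if len(r): print(vv,r[0],r[-1],'x',A[vv,307].round(4),'z',P[vv,307,2].round(4),'y',B[vv,r[0]].round(4),B[vv,r[-1]].round(4),'zrim',P[vv,r[0]+1,2].round(4),P[vv,r[-1]-1,2].round(4))
E
```

```text
roof (array([ 0.6297, -0.1216]), array([0.0775, 0.1195]), 73.15) 0.05452124886069388 7572
left/right/near roof edges px [266 345] [216 319]
171 278 336 x nan z nan y -0.0326 0.0285 zrim 0.0182 0.0165
174 276 336 x -0.0939 z 0.0273 y -0.0332 0.0279 zrim 0.0303 0.0289
177 275 337 x -0.0934 z 0.0392 y -0.0329 0.0284 zrim 0.0411 0.0391
180 274 337 x -0.091 z 0.0416 y -0.0335 0.0281 zrim 0.0441 0.043
183 274 337 x -0.0856 z 0.0323 y -0.0337 0.0283 zrim 0.0437 0.0427
186 274 337 x -0.0824 z 0.0318 y -0.0337 0.0282 zrim 0.0434 0.0426
189 274 337 x -0.0787 z 0.0302 y -0.0339 0.0283 zrim 0.0432 0.0433
192 275 337 x -0.0758 z 0.0311 y -0.0332 0.0284 zrim 0.0433 0.0428
195 275 337 x -0.0728 z 0.0319 y -0.0332 0.0285 zrim 0.0444 0.0413
198 275 337 x -0.0695 z 0.0317 y -0.0333 0.0285 zrim 0.0411 0.0431
201 275 337 x -0.066 z 0.0308 y -0.0335 0.0286 zrim 0.0422 0.0417
204 275 342 x -0.0624 z 0.0298 y -0.0336 0.0359 zrim 0.0416 0.0136
207 271 343 x -0.0598 z 0.032 y -0.0412 0.0363 zrim 0.0222 0.0232
210 270 343 x -0.0561 z 0.0308 y -0.0407 0.0356 zrim 0.0331 0.0331
213 268 344 x -0.0522 z 0.0294 y -0.0412 0.0359 zrim 0.0417 0.0423
216 267 345 x -0.0493 z 0.0304 y -0.0409 0.0361 zrim 0.0493 0.0515
219 266 345 x -0.0552 z 0.0551 y -0.0411 0.0359 zrim 0.0557 0.0541
```

drive_tool --pt "-1.3 -1.55 5" --pt "-1.3 -1.55 10" --pt "-1.3 -1.55 13" --pt "-1.3 -1.55 13" --pt "-1.3 -1.55 13" --turn '[0,0,0,0,0]' --hand '[0,0,0,0,0]'

```text
t: 2.58
eef_pos: [0.5554, -0.0997, 0.0737]
tcp_rot: [0.464, 3.104, -0.001]
force: [0.7, 0.7, 0.3]
opening: 0.0855
grasp_force: 0.0
```

```bash
python3 -c "
from h import *
im,d,P=cloud('wrist'); save(im,'w2.png')
print(rel([.5541,-.0987,.022],163.15))"
```

```text
(array([0.18, 0.08, 5.18]), np.float64(-0.17), np.float64(162.98))
```

View pics/w2.png

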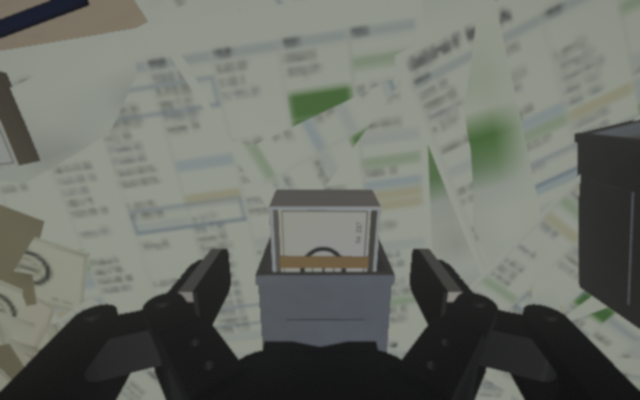

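The drawer, at columns 271–379, is centred between the fingers, which stand at 230 and 412. I'll go down and close.

drive_tool --pt "0.2 0.1 4" --pt "0.2 0.1 5.1" --pt "0.2 0.1 5.1" --pt "0.2 0.1 5.1" --turn '[0,0,0,0]' --hand '[0,0,0,0.5]'

```text
t: 3.12
eef_pos: [0.5538, -0.0987, 0.0223]
tcp_rot: [0.465, 3.105, -0.001]
force: [-0.3, -0.4, 0.2]
opening: 0.0694
grasp_force: 0.0
```

drive_tool --pt "0 0 0" --pt "0 0 0" --pt "0 0 0" --pt "0 0 0" --turn '[0,0,0,0]' --hand '[0.6,0.8,1,1]'

```text
t: 3.62
eef_pos: [0.5538, -0.0986, 0.0226]
tcp_rot: [0.465, 3.104, -0.001]
force: [-2.2, 0.8, 6.3]
opening: 0.0624
grasp_force: 63.5
```

drive_tool --pt "0 0 -0.3" --pt "0 0 -0.6" --pt "0.5 0 -0.6" --pt "1 0 -0.6" --turn '[0,0,0,0]' --hand '[1,1,1,1]'

```text
t: 4.12
eef_pos: [0.5429, -0.0952, 0.0267]
tcp_rot: [-0.466, -3.106, -0.0]
force: [0.3, -0.5, -2.4]
opening: 0.0622
grasp_force: 65.4
```

drive_tool --pt "1 0 0" --pt "2 0 0" --pt "3 0 0" --pt "4 0 0" --turn '[0,0,0,0]' --hand '[1,1,1,1]'

```text
t: 4.62
eef_pos: [0.5045, -0.0835, 0.0269]
tcp_rot: [0.466, 3.107, -0.0]
force: [0.7, 0.9, -1.9]
opening: 0.0622
grasp_force: 65.4
```

```bash
python3 - <<'E'
from h import *
im,d,P=cloud("wrist"); save(im,'w3.png'); np.savez('w3.npz',im=im,P=P); s=arm.state(); print(s['t'],s['eef_pos'],s['force'])
ims,d,Ps=cloud("side"); save(cv2.resize(ims[150:250,280:400],None,fx=5,fy=5),'s3.png')
E
```

```text
4.675 [ 0.50347439 -0.08298297  0.02669163] [ 0.73742116  0.29124137 -1.33634908]
```

View pics/s3.png

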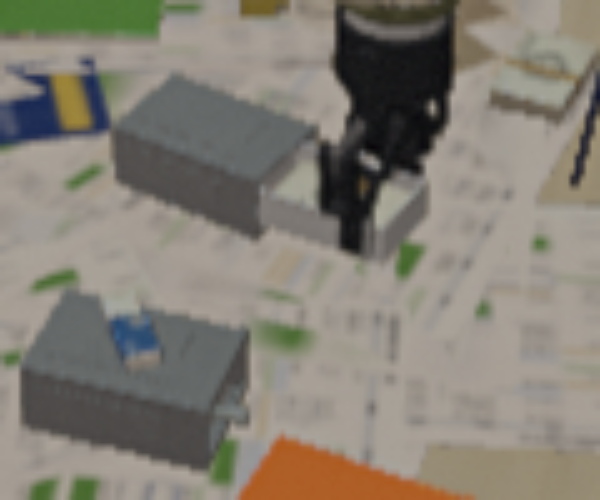

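The drawer is sliding out level, at about (350,205) in the crop, with its front just passing the mouth. I'll carry on pulling and then set it down.

drive_tool --pt "1.5 0 -0.2" --pt "3 0 -0.2" --pt "4.5 0 -0.2" --pt "6.5 0 -0.2" --pt "6.5 0 -0.2" --turn '[0,0,0,0,0]' --hand '[1,1,1,1,1]'

```text
t: 5.35
eef_pos: [0.4426, -0.0644, 0.0289]
tcp_rot: [-0.466, -3.106, -0.0]
force: [0.1, -1.6, -1.4]
opening: 0.0622
grasp_force: 65.5
```

drive_tool --pt "0 0 0.5" --pt "0 0 0.9" --pt "0 0 1.2" --pt "0 0 1.4" --turn '[0,0,0,0]' --hand '[1,1,1,1]'

```text
t: 5.85
eef_pos: [0.4431, -0.0646, 0.0147]
tcp_rot: [-0.466, -3.107, -0.0]
force: [-5.2, 1.4, 7.1]
opening: 0.062
grasp_force: 66.5
```

drive_tool --pt "0 0 0" --pt "0 0 0" --pt "-1 0 -0.2" --pt "-2.5 0 -0.2" --pt "-3.5 0 -0.2" --turn '[0,0,0,0,0]' --hand '[0,0,0,0,0]'

```text
t: 6.48
eef_pos: [0.4777, -0.0753, 0.0171]
tcp_rot: [0.466, 3.106, -0.0]
force: [-0.0, -0.4, -0.5]
opening: 0.0853
grasp_force: 0.0
```

```bash
python3 - <<'E'
from h import *
im,d,P=cloud("wrist"); s=arm.state(); print(s['t'],s['eef_pos'],s['force'],s['opening'])
save(im,'w4.png'); np.savez('w4.npz',P=P,im=im)
E
```

```text
6.525 [ 0.47842893 -0.07567152  0.01711528] [-0.21320167 -0.22010903  0.51009553] 0.08503088372953158
```

View pics/w4.png

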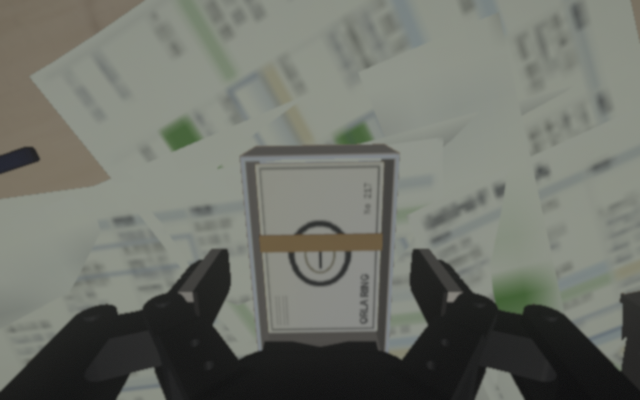

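The drawer lies flat on the desk with its cards, and the fingers straddle its middle. I'll grip it and lift.

drive_tool --pt "0 0 0" --pt "0 0 0" --pt "0 0 0" --pt "0 0 0" --pt "0 0 0" --turn '[0,0,0,0,0]' --hand '[0.5,1,1,1,1]'

```text
t: 7.15
eef_pos: [0.4764, -0.0748, 0.0171]
tcp_rot: [-0.465, -3.107, 0.0]
force: [-1.6, 0.6, 6.3]
opening: 0.0616
grasp_force: 66.5
```

drive_tool --pt "0 0 -1" --pt "1 0 -3" --pt "1 0 -5" --pt "1 0 -7" --pt "1 0 -8" --turn '[0,0,0,0,0]' --hand '[1,1,1,1,1]'

```text
t: 7.78
eef_pos: [0.4671, -0.072, 0.0979]
tcp_rot: [0.466, 3.106, -0.0]
force: [0.0, 0.3, -2.7]
opening: 0.0618
grasp_force: 65.8
```

drive_tool --pt "0 0 0" --pt "0 0 0" --pt "0 0 0" --pt "0 0 0" --pt "0 0 0" --turn '[9,18,27,36,45]' --hand '[1,1,1,1,1]'

```text
t: 8.4
eef_pos: [0.4666, -0.0718, 0.0966]
tcp_rot: [-1.626, -2.687, 0.0]
force: [-0.2, 0.3, -3.0]
opening: 0.0617
grasp_force: 65.9
```

drive_tool --pt "0 0 0" --pt "0 0 0" --pt "0 0 0" --pt "0 0 0" --pt "0 0 0" --turn '[9,18,27,36,45]' --hand '[1,1,1,1,1]'

```text
t: 9.02
eef_pos: [0.4666, -0.0718, 0.0965]
tcp_rot: [-2.53, -1.86, 0.001]
force: [-1.1, -0.2, -2.2]
opening: 0.0617
grasp_force: 65.9
```

drive_tool --pt "0 0 0" --pt "0 0 0" --pt "0 0 0" --pt "0 0 0" --pt "0 0 0" --turn '[9,18,27,36,45]' --hand '[1,1,1,1,1]'

```text
t: 9.65
eef_pos: [0.4666, -0.0718, 0.0965]
tcp_rot: [-3.05, -0.75, 0.001]
force: [1.0, 0.0, -2.9]
opening: 0.0617
grasp_force: 65.9
```

drive_tool --pt "0 0 0" --pt "0 0 0" --pt "0 0 0" --pt "0 0 0" --pt "0 0 0" --turn '[9,18,27,36,45]' --hand '[1,1,1,1,1]'

```text
t: 10.28
eef_pos: [0.4666, -0.0718, 0.0965]
tcp_rot: [-3.105, 0.474, 0.001]
force: [0.5, 0.5, -2.0]
opening: 0.0616
grasp_force: 65.9
```

```bash
cat >> h.py <<'E'
C=np.array([.6297,-.1216]); YAW=-16.85
def wc(x,y=0):
    a=np.radians(YAW); return C+np.array([x*np.cos(a)-y*np.sin(a),x*np.sin(a)+y*np.cos(a)])
def cw(p):
    a=np.radians(YAW); d=np.asarray(p)[...,:2]-C; return np.stack([d[...,0]*np.cos(a)+d[...,1]*np.sin(a),-d[...,0]*np.sin(a)+d[...,1]*np.cos(a)],-1)
E
python3 - <<'E'
from h import *
s=arm.state(); print(s['t'],s['eef_pos'],s['opening'],s['joint_positions'].round(2),cw(s['eef_pos']))
print(rel([*wc(-.175),.0175],YAW))
E
```

```text
10.275 [ 0.46664746 -0.07183471  0.09654014] 0.06156580649792757 [-0.4   0.38  1.83 -0.    0.93  1.47] [-0.17047751  0.00036515]
(array([-0.44,  0.04,  7.9 ]), np.float64(-0.51), np.float64(-17.36))
```

drive_tool --pt "0 0 3" --pt "-0.4 0 6" --pt "-0.4 0 7.5" --pt "-0.4 0 7.9" --pt "-0.4 0 7.9" --turn '[-0.5,-0.5,-0.5,-0.5,-0.5]' --hand '[1,1,1,1,1]'

```text
t: 10.9
eef_pos: [0.4636, -0.071, 0.0183]
tcp_rot: [3.109, -0.452, 0.001]
force: [-0.5, -0.5, -2.9]
opening: 0.0614
grasp_force: 66.4
```

drive_tool --pt "0 0 0" --pt "0 0 0" --pt "-1.5 0 0" --pt "-3 0 0" --pt "-3.5 0 0" --turn '[0,0,0,0,0]' --hand '[0,0,0,0,0]'

```text
t: 11.52
eef_pos: [0.4294, -0.0607, 0.0182]
tcp_rot: [3.109, -0.452, 0.001]
force: [-0.5, -0.1, 0.1]
opening: 0.0855
grasp_force: 0.0
```

```bash
python3 - <<'E'
from h import *
im,d,P=cloud("wrist"); save(im,'w5.png'); np.savez('w5.npz',P=P,im=im)
s=arm.state(); print(s['t'],s['eef_pos'],cw(s['eef_pos']),rel([*wc(-.175),.0175],YAW))
E
```

```text
11.575 [ 0.42921052 -0.06066157  0.0181117 ] [-2.09545890e-01  2.06853277e-04] (array([3.45, 0.04, 0.06]), np.float64(0.3), np.float64(-16.55))
```

View pics/w5.png

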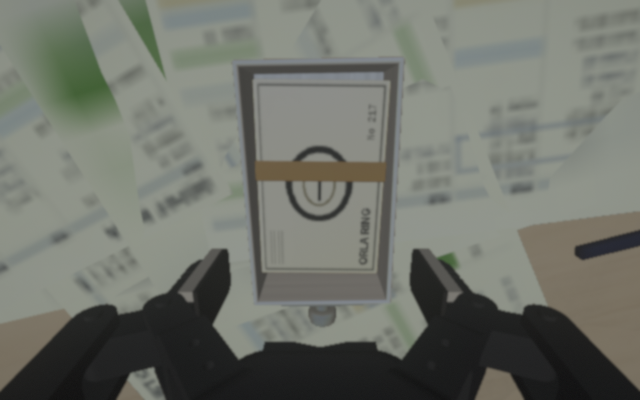

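The drawer stands turned round. Its tail is up the picture at row 60, its front at row 303 and its knob at (322,315). I'll check its pose in the case frame.

```bash
python3 - <<'E'
from h import *
P=np.load('w5.npz')['P']; c=cw(P); z=P[...,2]
u=np.arange(640)[None,:]; v=np.arange(400)[:,None]
m=(u>228)&(u<410)&(v>50)&(v<306)&(z>.024)&(z<.04)
print(rect(P[m]),m.sum(),np.median(z[m]),'case frame',c[m].min(0),c[m].max(0),c[m].mean(0))
for vv in(100,150,200,240):
    r=np.where(m[vv])[0]; print(vv,c[vv,r[0]],c[vv,r[-1]])
m=(u>305)&(u<340)&(v>306)&(v<325)&(z>.005); print('knob',c[m].min(0),c[m].max(0),z[m].max())
E
```

```text
(array([ 0.4668, -0.0675]), array([0.0752, 0.106 ]), 74.28) 7388 0.029643329441721114 case frame [-0.22434008 -0.03385192] [-0.11795229  0.04132953] [-0.16815881 -0.0011035 ]
100 [-0.13358434  0.030767  ] [-0.13324246 -0.03150017]
150 [-0.15239291  0.03075707] [-0.15205398 -0.0320362 ]
200 [-0.1728917   0.02999955] [-0.17274224 -0.03285085]
240 [-0.19034831  0.02917617] [-0.19047424 -0.03275166]
knob [-0.2442888  -0.00967395] [-0.23421512  0.00465355] 0.020482465115346654
```

drive_tool --pt "0 0 0" --pt "0 0 0" --pt "0 0 0" --pt "0 0 0" --pt "0 0 0" --turn '[0.3,0.3,0.3,0.3,0.3]' --hand '[0.5,1,1,1,1]'

```text
t: 12.2
eef_pos: [0.4303, -0.0611, 0.0184]
tcp_rot: [3.107, -0.46, 0.002]
force: [-2.4, -0.8, 7.9]
opening: 0.0615
grasp_force: 65.1
```

drive_tool --pt "0 0 -0.8" --pt "1.5 0 -1.4" --pt "3 0 -1.4" --pt "4.5 0 -1.4" --pt "4.5 0 -1.4" --turn '[0,0,0,0,0]' --hand '[1,1,1,1,1]'

```text
t: 12.82
eef_pos: [0.4732, -0.0741, 0.0319]
tcp_rot: [3.108, -0.46, 0.001]
force: [-0.8, -0.7, -2.3]
opening: 0.0619
grasp_force: 65.7
```

```bash
python3 - <<'E'
from h import *
im,d,P=cloud("wrist"); save(im,'w6.png'); np.savez('w6.npz',P=P,im=im); c=cw(P); z=P[...,2]
s=arm.state(); print(s['t'],s['eef_pos'],cw(s['eef_pos']),rel([*wc(-.175),.0175],YAW))
for vv in range(10,260,20):
    m=(z[vv]>.03)&(np.abs(c[vv,:,1])<.05); r=np.where(m)[0]
    if len(r): print(vv,r[0],r[-1],c[vv,r[0]].round(4),c[vv,r[-1]].round(4),'z',z[vv,r[0]+1].round(4),z[vv,r[-1]-1].round(4),z[vv,320].round(4))
E
```

```text
12.875 [ 0.47243004 -0.07375303  0.03176538] [-0.16438714  0.00020537] (array([-1.06,  0.02,  1.43]), np.float64(-0.0), np.float64(-16.85))
10 199 429 [-0.0586  0.0394] [-0.0585 -0.0386] z 0.0482 0.0472 0.0086
70 232 402 [-0.0771  0.0306] [-0.0771 -0.0316] z 0.0436 0.0439 0.033
90 233 401 [-0.084   0.0309] [-0.084  -0.0321] z 0.0425 0.0433 0.032
110 235 399 [-0.0912  0.0306] [-0.0912 -0.0317] z 0.041 0.0441 0.0318
130 237 398 [-0.0986  0.0304] [-0.0986 -0.0318] z 0.0431 0.0434 0.0321
150 238 397 [-0.1064  0.0307] [-0.1063 -0.0319] z 0.0436 0.0439 0.0323
170 240 396 [-0.1145  0.0306] [-0.1145 -0.0323] z 0.0438 0.0435 0.0322
190 242 395 [-0.1225  0.0301] [-0.1228 -0.0325] z 0.0432 0.043 0.0329
210 244 393 [-0.1312  0.03  ] [-0.1315 -0.0322] z 0.0443 0.0453 0.032
230 245 392 [-0.1408  0.0306] [-0.14   -0.0321] z 0.0438 0.0434 0.032
250 236 403 [-0.1507  0.0355] [-0.1514 -0.0387] z 0.0409 0.041 0.032
```

View pics/w6.png

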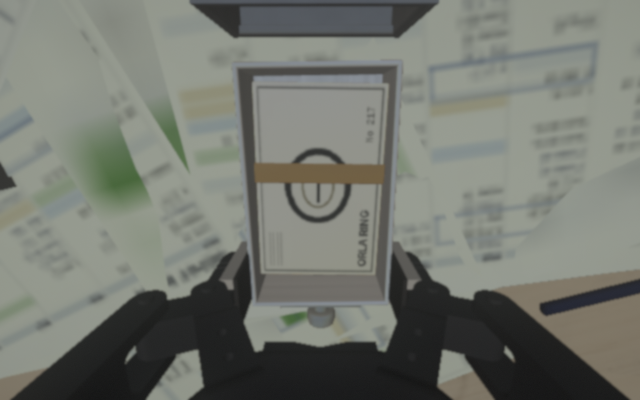

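The mouth spans y −38.6 to +39.4 mm and the drawer −32 to +30.6 mm, with its underside at about 13.6 mm. It is aligned, so I'll shift 1 mm and insert.

drive_tool --pt "1 -0.1 0" --pt "2 -0.1 0" --pt "3 -0.1 0" --pt "4 -0.1 0" --pt "5 -0.1 0" --turn '[0,0,0,0,0]' --hand '[1,1,1,1,1]'

```text
t: 13.5
eef_pos: [0.5215, -0.0876, 0.0318]
tcp_rot: [-3.108, 0.46, 0.0]
force: [0.2, 0.4, -1.7]
opening: 0.0617
grasp_force: 65.7
```

drive_tool --pt "1 0 0" --pt "2 0 0" --pt "3 0 0" --pt "3.7 0 0" --pt "3.7 0 0.2" --turn '[0,0,0,0,0]' --hand '[1,1,1,1,1]'

```text
t: 14.12
eef_pos: [0.5566, -0.0983, 0.0298]
tcp_rot: [3.108, -0.46, 0.001]
force: [0.8, 0.1, -2.8]
opening: 0.0614
grasp_force: 65.7
```

drive_tool --pt "0 0 0" --pt "0 0 0" --pt "0 0 -2" --pt "0 0 -5" --pt "0 0 -7" --turn '[0,0,0,0,0]' --hand '[0,0,0,0,0]'

```text
t: 14.75
eef_pos: [0.5565, -0.0982, 0.1014]
tcp_rot: [3.107, -0.46, 0.002]
force: [-0.2, 0.3, -0.6]
opening: 0.0856
grasp_force: 0.0
```

drive_tool --pt "-3 0 0" --pt "-6 0 0" --pt "-8 0 0" --pt "-8 0 0" --pt "-8 0 0" --turn '[0,0,0,0,0]' --hand '[0.5,1,1,1,1]'

```text
t: 15.38
eef_pos: [0.4804, -0.0753, 0.1002]
tcp_rot: [3.107, -0.461, 0.002]
force: [0.1, -1.4, 0.1]
opening: -0.0
grasp_force: 0.0
```

```bash
python3 - <<'E'
from h import *
im,d,P=cloud("wrist"); save(im,'w7.png'); np.savez('w7.npz',P=P,im=im); c=cw(P); z=P[...,2]
s=arm.state(); print(s['t'],s['eef_pos'],cw(s['eef_pos']),rel([*wc(-.145),.02],YAW))
E
```

```text
15.425 [ 0.48042786 -0.07527035  0.10001784] [-0.15629286  0.00107149] (array([1.12, 0.11, 8.  ]), np.float64(-0.01), np.float64(-16.86))
```

View pics/w7.png

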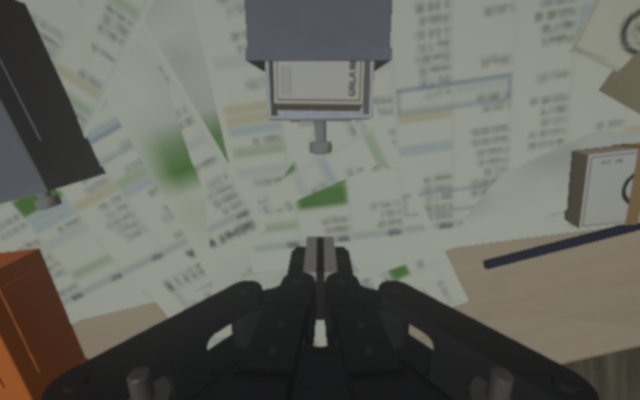

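The knob is at (320,147), centred ahead of the closed fingers, and the drawer sits straight in the mouth. I'll lower and push.

drive_tool --pt "0 0.1 5" --pt "0 0.1 7.5" --pt "0 0.1 8" --pt "1 0.1 8" --pt "2 0.1 8" --turn '[0,0,0,0,0]' --hand '[1,1,1,1,1]'

```text
t: 16.05
eef_pos: [0.5002, -0.0823, 0.021]
tcp_rot: [3.107, -0.46, 0.004]
force: [-0.2, 0.6, -0.1]
opening: -0.0001
grasp_force: 0.0
```

drive_tool --pt "0.5 0 0" --pt "1 0 0" --pt "1.5 0 0" --pt "2 0 0" --pt "2.5 0 0" --turn '[0,0,0,0,0]' --hand '[1,1,1,1,1]'

```text
t: 16.68
eef_pos: [0.5226, -0.089, 0.0197]
tcp_rot: [-3.108, 0.46, 0.001]
force: [-1.1, -0.3, -1.1]
opening: 0.0004
grasp_force: 0.4
```

drive_tool --pt "0.4 0 0" --pt "0.8 0 0" --pt "1.2 0 0" --pt "1.6 0 0" --turn '[0,0,0,0]' --hand '[1,1,1,1]'

```text
t: 17.18
eef_pos: [0.538, -0.0937, 0.0198]
tcp_rot: [-3.108, 0.46, 0.0]
force: [-0.9, 1.0, -0.9]
opening: 0.0003
grasp_force: 0.4
```

```bash
cat > k.py <<'E'
from h import *
im,d,P=cloud("wrist"); c=cw(P); z=P[...,2]; np.savez('k.npz',P=P,im=im)
s=arm.state(); print(s['t'],s['eef_pos'].round(4),cw(s['eef_pos']).round(4),s['force'].round(1))
for u in(300,310,320,330):
    print(u,[(v,*c[v,u].round(4),z[v,u].round(4)) for v in range(0,240,10) if z[v,u]>.008][:14])
E
python3 k.py
```

```text
17.225 [ 0.5384 -0.0938  0.0199] [-0.0954  0.0001] [ 0.3 -0.1  0.2]
300 [(0, np.float64(0.0061), np.float64(0.004), np.float64(0.055)), (10, np.float64(0.0034), np.float64(0.004), np.float64(0.056)), (20, np.float64(0.0013), np.float64(0.0041), np.float64(0.0543)), (30, np.float64(-0.0015), np.float64(0.0041), np.float64(0.0556)), (40, np.float64(-0.0041), np.float64(0.0041), np.float64(0.0558)), (50, np.float64(-0.0066), np.float64(0.0042), np.float64(0.0554)), (60, np.float64(-0.0094), np.float64(0.0042), np.float64(0.0564)), (70, np.float64(-0.012), np.float64(0.0043), np.float64(0.0557)), (80, np.float64(-0.0147), np.float64(0.0044), np.float64(0.0552)), (90, np.float64(-0.0175), np.float64(0.0045), np.float64(0.0543)), (100, np.float64(-0.0203), np.float64(0.0045), np.float64(0.0543)), (110, np.float64(-0.0232), np.float64(0.0045), np.float64(0.0556)), (120, np.float64(-0.0262), np.float64(0.0046), np.float64(0.0553)), (130, np.float64(-0.0293), np.float64(0.0047), np.float64(0.0544))]
310 [(0, np.float64(0.0059), np.float64(0.0012), np.float64(0.0558)), (10, np.float64(0.0038),
[... 2055 characters left out ...]
.float64(0.0551)), (40, np.float64(-0.004), np.float64(-0.0044), np.float64(0.0554)), (50, np.float64(-0.0066), np.float64(-0.0044), np.float64(0.0551)), (60, np.float64(-0.0092), np.float64(-0.0045), np.float64(0.0547)), (70, np.float64(-0.012), np.float64(-0.0045), np.float64(0.0555)), (80, np.float64(-0.0148), np.float64(-0.0045), np.float64(0.0562)), (90, np.float64(-0.0175), np.float64(-0.0045), np.float64(0.0552)), (100, np.float64(-0.0203), np.float64(-0.0046), np.float64(0.0544)), (110, np.float64(-0.0233), np.float64(-0.0046), np.float64(0.0547)), (120, np.float64(-0.0262), np.float64(-0.0046), np.float64(0.0548)), (130, np.float64(-0.0292), np.float64(-0.0047), np.float64(0.0546))]
```

drive_tool --pt "0.3 0 0" --pt "0.6 0 0" --pt "0.9 0 0" --pt "1.1 0 0" --pt "1.1 0 0" --turn '[0,0,0,0,0]' --hand '[1,1,1,1,1]'

```text
t: 17.85
eef_pos: [0.5485, -0.0969, 0.0199]
tcp_rot: [3.108, -0.461, 0.001]
force: [0.1, -0.4, 0.8]
opening: 0.0001
grasp_force: 0.0
```

```bash
cat > k.py <<'E'
from h import *
im,d,P=cloud("wrist"); c=cw(P); z=P[...,2]; np.savez('k.npz',P=P,im=im)
s=arm.state(); print(s['t'],s['eef_pos'].round(4),cw(s['eef_pos']).round(4),s['force'].round(1))
m=(c[...,0]<-.05)&(c[...,0]>-.1)&(abs(c[...,1])<.033)&(z>.008)&(z<.048)
for u in range(280,361,10): print(u,[(v,*(1000*c[v,u]).round(1),(1000*z[v,u]).round(1)) for v in range(100,300,4) if m[v,u]][:9])
E
python3 k.py | sed 's/np.float64//g'
```

```text
17.9 [ 0.5485 -0.0968  0.0199] [-0.0849  0.0002] [-0.7 -0.1  0.1]
280 []
290 [(256, (-76.2), (12.0), (26.8)), (260, (-76.8), (11.8), (29.3)), (264, (-76.3), (11.3), (33.9)), (268, (-76.2), (11.0), (37.4)), (272, (-76.7), (10.8), (39.9))]
300 [(252, (-76.8), (7.8), (21.6)), (256, (-76.6), (7.5), (26.0)), (260, (-76.7), (7.3), (29.5)), (264, (-75.9), (7.0), (34.6)), (268, (-76.3), (6.8), (37.2))]
310 [(252, (-72.3), (2.8), (30.5)), (256, (-72.1), (2.6), (34.5)), (260, (-72.5), (2.5), (37.5)), (264, (-71.8), (2.4), (42.0)), (268, (-72.6), (2.4), (43.7)), (272, (-73.0), (2.3), (46.1))]
320 [(252, (-72.1), (-1.6), (30.9)), (256, (-72.2), (-1.6), (34.4)), (260, (-72.4), (-1.6), (37.6)), (264, (-72.8), (-1.6), (40.2)), (268, (-72.9), (-1.6), (43.3)), (272, (-72.6), (-1.6), (46.9)), (276, (-74.2), (-1.6), (47.1)), (280, (-76.1), (-1.6), (46.8)), (284, (-77.8), (-1.6), (47.0))]
330 [(252, (-72.1), (-6.0), (30.9)), (256, (-72.9), (-5.9), (33.1)), (260, (-72.4), (-5.8), (37.6)), (264, (-72.7), (-5.7), (40.4)), (268, (-72.4), (-5.6), (44.2)), (272, (-72.8), (-5.5), (46.5))]
340 [(252, (-76.9), (-11.0), (21.5)), (256, (-76.2), (-10.7), (26.7)), (260, (-76.9), (-10.5), (29.2)), (264, (-76.7), (-10.3), (33.2)), (268, (-76.3), (-10.0), (37.2))]
350 [(260, (-76.8), (-15.0), (29.4)), (264, (-77.2), (-14.7), (32.3)), (268, (-76.6), (-14.3), (36.8)), (272, (-76.7), (-14.0), (39.8))]
360 []
```

drive_tool --pt "-1 0 0" --pt "-3 0 -0.5" --pt "-6 0 -3" --pt "-9 0 -5" --pt "-9 0 -5" --turn '[0,0,0,0,0]' --hand '[1,1,1,1,1]'

```text
t: 18.52
eef_pos: [0.461, -0.0702, 0.071]
tcp_rot: [3.107, -0.46, 0.002]
force: [-0.3, -0.2, 0.3]
opening: -0.0002
grasp_force: 0.0
```

```bash
python3 - <<'E'
from h import *
im,d,P=cloud("wrist"); c=cw(P); z=P[...,2]
print(arm.state()['t'],cw(arm.state()['eef_pos']))
m=(c[...,0]<-.046)&(c[...,0]>-.1)&(abs(c[...,1])<.06)&(z>.008)
v,u=np.where(m); print(u.min(),u.max(),v.min(),v.max())
k=m&(c[...,0]<-.062)&(abs(c[...,1])<.01); print('knob',k.sum(),c[k].min(0),c[k].max(0),'z',z[k].min(),z[k].max())
f=m&(c[...,0]>-.060)&(z<.048)
for y in(-25,-15,12,25):
    g=f&(abs(c[...,1]*1000-y)<1.5); o=np.argsort(z[g])[::4]; print(y,[(a,b) for a,b in zip((1000*c[g][o,0]).round(1),(1000*z[g][o]).round(1))][:16])
a=max(v.min()-40,0); w=cv2.resize(im[a:v.max()+30,max(u.min()-40,0):u.max()+40],None,fx=3,fy=3,interpolation=2)
save(w[:600,:800],'w8.png')
E
```

```text
18.575 [-0.17539523  0.00018851]
226 406 0 50
knob 553 [-0.07253562 -0.00794962] [-0.06200694  0.00690178] z 0.013067466144869283 0.02764430493578396
-25 [(np.float64(-53.5), np.float64(8.1)), (np.float64(-51.1), np.float64(8.4)), (np.float64(-58.2), np.float64(8.6)), (np.float64(-58.4), np.float64(9.6)), (np.float64(-50.1), np.float64(10.1)), (np.float64(-50.1), np.float64(10.3)), (np.float64(-58.1), np.float64(10.5)), (np.float64(-58.2), np.float64(10.8)), (np.float64(-56.8), np.float64(11.0)), (np.float64(-55.8), np.float64(11.2)), (np.float64(-54.8), np.float64(11.3)), (np.float64(-55.3), np.float64(11.3)), (np.float64(-56.9), np.float64(11.6)), (np.float64(-55.0), np.float64(11.8)), (np.float64(-58.0), np.float64(12.0)), (np.float64(-57.1), np.float64(12.3))]
-15 [(np.float64(-50.5), np.float64(8.0)), (np.float64(-52.1), np.float64(8.4)), (np.float64(-58.3), np.float64(9.0)), (np.float64(-58.4), np.float64(9.5)), (np.float64(-57.5), np.float64(9.7)), (np.float64(-58.0), np.float64(10.0)), (np.float64(-54.6), np.float64(10.2)), (np.float64(-50.2), np.float64(10.6)), (np.float64(-
[... 844 characters left out ...]
(np.float64(-56.4), np.float64(11.7)), (np.float64(-56.5), np.float64(11.8))]
25 [(np.float64(-50.6), np.float64(8.1)), (np.float64(-50.6), np.float64(8.2)), (np.float64(-50.3), np.float64(8.9)), (np.float64(-58.4), np.float64(9.4)), (np.float64(-58.5), np.float64(9.7)), (np.float64(-56.5), np.float64(10.0)), (np.float64(-57.1), np.float64(10.2)), (np.float64(-54.7), np.float64(10.6)), (np.float64(-55.2), np.float64(10.8)), (np.float64(-56.8), np.float64(11.0)), (np.float64(-56.3), np.float64(11.1)), (np.float64(-57.8), np.float64(11.2)), (np.float64(-55.9), np.float64(11.3)), (np.float64(-58.4), np.float64(11.6)), (np.float64(-58.0), np.float64(11.8)), (np.float64(-50.7), np.float64(12.2))]
```

View pics/w8.png

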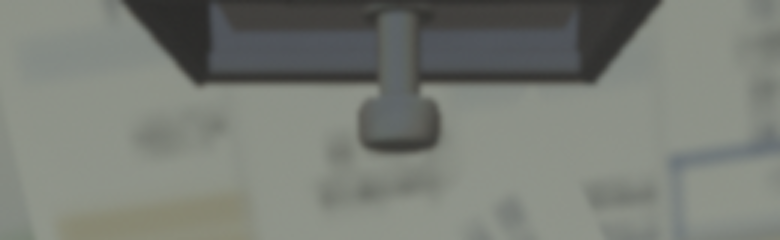

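The front face at x −50.5 mm shows down to floor level behind the sill, and the knob is at x −72.5 mm, centred. The drawer is home.

```bash
python3 -c "
from workcell import arm
print(arm.job_done())"
```

```text
the job is handed in; nothing more can be done
None
```

The drawer was drawn out, turned round and pushed home: measured, its front had dropped behind the sill, with the knob pointing out and centred. I handed the job in at about 18.6 s; no verdict came back, and I did not look at the cards again after the push.

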